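Stack the network units on the gateway and lock them down

ROBOT

A 7-joint arm with a two-finger parallel gripper is mounted at the origin on the work surface. World frame = base frame: x ahead of the robot, y to its left, z up, the work surface at z = 0. Lengths are in m, angles in rad, forces in N, time in s.
With the tool pointing down it reaches from about 0.35 to 0.9 m from the base axis. Payload 7.2 kg.
Tool frame: the origin (TCP) lies on the centre line of the jaws, within the pads' length; the fingertips stand arm.nose_length ahead of it and the grasp point (between the pads) lies 8 mm behind it (arm.nose_length is the distance from the TCP to the fingertips, in m); z points along the fingers, y is the line along which they close (so a half turn about z gives the same grasp; the last joint's range is limited). The gripper opens to 88 mm and grips with 3 to 60 N. Pads are 20 mm wide; open, the fingers measure 115 mm over their backs; the gripper's body (75 mm by 178 mm) begins 61 mm behind the grasp point.
Start: joints at [-1.26, 0.411, -0.013, 1.596, 0.006, 1.134, -0.082], TCP at [0.231, 0.581, 0.234] pointing down, gripper open.
Joint ranges: [-2.95, 2.95], [-0.29, 1.99], [-1.47, 1.44], [0.14, 2.54], [-1.03, 4.17], [0.13, 1.85], [-2.86, 2.86]. Speed limits (rad/s): [2.39, 2.39, 3.01, 3.01, 3.14, 3.14, 3.14].

INTERFACE

Orientations are given as [roll, pitch, yaw] about the fixed x, y, z axes, in that order (R = Rz(yaw) Ry(pitch) Rx(roll)).
In Python, from workcell import telemetry, eyes, arm, spotter gives the robot as it stands.
- The arm moves only by the tool carry_out, never from a script. Its argument "increments" is a list of rows, each a list of 5 numbers: the opening, from -1 (shut) to 1 (fully open), then the shift along the tool's x, y, z in cm, then the turn about the tool's z in degrees. A call has 1 to 8 rows; each row is the pose to reach, as a shift and turn from the pose commanded when the call began, along the tool's axes at that moment; what a row does not reach only later rows make up. A row lasts 1/10 s, in which the tool goes at most 50 mm and 8.59 degrees, less where a joint would pass 70% of its speed; a pose out of reach is approached as far as the arm can. A call with a gripper value outside its range is refused whole. The fingers move at their own pace and stop on an object; "force" is the grip in N (left out, the last holds). Time passes only in rows, so rows that repeat a pose let the fingers close. It gives the time, the measured TCP pose, the force, the opening and the grip force at its end, in the units of the state.
- telemetry.state(): the state, without advancing time (a new reading comes with each control period).
- eyes.snapshot(name): name is "scene" or "top" or "wrist"; returns a dict with "pixels" (480x640x3 uint8, red, green, blue), "fx", "fy", "cx", "cy" (pixels), "k1" (the pictures are not rectified: a ray, as slopes to the right and down, at radius r is drawn at 1 + k1 r^2 times it, then the intrinsics apply), "cam_to_world" (4x4, takes a point from camera to world coordinates). Camera axes: x right, y up, looking along -z (the intrinsics and any distortion apply to the point x, -y, -z); pixel columns grow to the right and rows downward; lengths in m; the calibration is good to about 2 mm. A picture is of the moment at which its call begins. There is no depth.
- arm.sign_off(): hands the job in; it is judged then, once.
Trained networks look in the newest picture that a camera, given by its name, has taken for a name from the list of things; names that differ only in an ending like _2 or _b are one class to them, and where a whole thing is asked for, a point or a joint stands for the part that bears it (a point fixed in the world has none). Each returns a list of dicts, best first, with "score" (0 to 1); they miss things now and then, are a little off and sometimes report something else, mostly with a low value. They report only what shows in the picture. A call takes as long as a camera call. They do not tell look-alikes from the thing itself.
- spotter.masks_of(camera, name): "mask" (480x640 bool, what is visible of it) and "position" ([column, row] in pixels, amid what is visible of it).
The state is a dict: "t": time; "qpos": joint angles; "qd": joint speeds; "effort": joint torques, N m; "tool_pos": TCP position; "tcp_rot": TCP orientation; "force": force on the tool from outside, world axes, zero at the start; "moment": the same for the moment, N m; "finger_gap": finger opening in m; "grip_force": force on a finger pad.
Only numpy, scipy, OpenCV 4.12 (cv2) and the standard library are available. Lean on these libraries where they do the work, as an engineer would, in place of code of your own. Each camera call takes 0.05 s, during which the arm holds its last target. There are 200 camera calls.

TASK

Tidy the network gear: stack the three black units squarely on the middle of the gateway, the longest at the bottom and the shortest on top, their long sides parallel to the gateway's long side, setting each down gently, not dropping it. Then swing the retaining arm fully home over the finished column. Leave everything else lying where it is.

Things in the scene. Friction and masses are not known exactly. Their poses are not given: they have to be found in the camera images.
- gateway: Low closed white plastic case, bolted down, 150 x 180 x 40 mm (x, y, z; its long side is its y), flat top. Origin at the centre of its underside; its top is 40 mm above that. At its +x side, 95 mm from the centre, stands a steel post of 16 mm diameter that carries the retaining arm; the arm's underside is 138 mm above the table, 8 mm above the finished column of 130 mm (gateway included).
- keeper (a joint): Angle of the retaining arm about the vertical post: 0 = closed stop, arm pointing along the gateway's -x, over the middle of its top; 1.571 = open stop, arm pointing along the gateway's +y, beside the case. Starts swung clear of the column, at or near the open stop (1.15 to 1.57). Turns stiffly (about 1.2 N at the knob) and stays where it is left; growing values turn clockwise seen from above.
- keeper_hinge (a point): Point on the arm's turning axis (vertical), at the level of the arm's upper face, 146 mm above the table.
- keeper_knob (a point): Middle of the arm's black upright round knob, 16 mm diameter, 40 mm high (from the arm's upper face at 146 mm above the table to 186 mm), 100 mm from the axis. The arm bar is 16 mm wide, 8 mm thick and runs 10 mm past the knob.
- injector: Longest black unit: closed box 130 x 62 x 36 mm (x, y, z), lying flat on the table. Origin at the centre of its underside, z up.
- switch: Middle black unit with a row of five sockets: closed box 100 x 60 x 28 mm (x, y, z), leaning on the sloping stand, its long side up the slope. Origin at the centre of its underside, z square to the underside (so tilted 30 degrees from vertical at the start).
- router: Shortest black unit: closed box 68 x 56 x 26 mm (x, y, z), lying flat on the table. Origin at the centre of its underside, z up.
- stand: Fixed aluminium stand, 120 x 50 mm footprint (x, y), with a 50 mm wide plate that slopes 30 degrees, rising towards its +x from 24 to about 80 mm high, with a lip 10 mm high across the low end. Origin on the table under its centre; the middle of the sloping face is 52 mm above it.
- plug: Bystander: white plug-in power adapter, 34 x 40 x 30 mm, lying between the two units on the table. Origin at the centre of its underside.
- mouse: Bystander: white computer mouse, 104 x 58 x 31 mm, in front of the gateway. Origin at the centre of its underside.
- tape: Bystander: roll of black tape, 60 mm diameter, 19 mm high, beside the stand. Origin at the centre of its underside.
- extender: Bystander: small aluminium box, 60 x 36 x 16 mm, at the other side of the stand. Origin at the centre of its underside.
- remote: Bystander: flat black remote control, 150 x 44 x 18 mm, behind the stand. Origin at the centre of its underside.
- screwdriver: Bystander: screwdriver, 160 mm long, up to about 30 mm thick, lying behind the gateway. Origin near its middle, at its underside, long along x.
Mind the look-alikes: they are no part of the job. Leave any blue or orange look-alike of the router alone.

How it is judged:
On the way, in this order (a step that is already met when the one before it is completed fails the run):
1. the injector rests squarely on the gateway, let go (horizontal distance between injector and gateway below 0.012 m and angle between the x axis of injector and the y axis of gateway, either way round below 0.12 rad and angle between injector's own z axis and vertical below 0.05 rad and z of injector in the frame of gateway between 0.036 and 0.044 m and contact force between injector and the fingers below 0.1 N and linear speed of injector below 0.02 m/s), for 0.2 s.
2. the switch rests squarely on the injector, let go (horizontal distance between switch and injector below 0.012 m and angle between the x axis of switch and the y axis of gateway, either way round below 0.12 rad and angle between switch's own z axis and vertical below 0.05 rad and z of switch in the frame of injector between 0.032 and 0.04 m and contact force between switch and the fingers below 0.1 N and linear speed of switch below 0.02 m/s), for 0.2 s.
3. the router rests squarely on the switch, let go (horizontal distance between router and switch below 0.012 m and angle between the x axis of router and the y axis of gateway, either way round below 0.12 rad and angle between router's own z axis and vertical below 0.05 rad and z of router in the frame of switch between 0.024 and 0.032 m and contact force between router and the fingers below 0.1 N and linear speed of router below 0.02 m/s), for 0.2 s.
At the end, for the whole second after the job is handed in: injector on the gateway, switch on the injector, router on the switch: each centred within 12 mm of the one below, long sides within 7 degrees of the gateway's long side, flat, released and at rest; retaining arm within 7 degrees of its closed stop (all of step 1 and all of step 2 and all of step 3 and value of joint keeper below 0.12 rad); the robot touches nothing.
It fails at once if a unit was dropped (moving at over 0.45 m/s while the fingers do not hold it: a fall of more than 10 mm) ((contact force between injector and the fingers below 0.1 N and linear speed of injector above 0.45 m/s) or (contact force between switch and the fingers below 0.1 N and linear speed of switch above 0.45 m/s) or (contact force between router and the fingers below 0.1 N and linear speed of router above 0.45 m/s)).
It fails at once if a bystander was shifted more than 30 mm (distance of any of plug, mouse, tape, extender, remote, screwdriver from where it was at the start of the episode above 0.03 m).
It also fails if it takes over 72 s, if anything falls off the work surface, if the arm or the gripper's body presses on something with over 40 N, if the wrist force passes 120 N, or if a joint passes its speed limit or range.

## Working session

There is one attempt and no reset: what is moved stays moved. The work goes in short steps, Python scripts to look and compute and a tool call to move; the robot and the scene stay as the last step left them, time stands still between calls to the robot, and variables do not carry over. Pictures are saved under pics/ and viewed, at most 10 in all, crops included, and the job is handed in when it is done.

Besides the shell and the picture viewer there is one more tool, called after ">>>" as a command line: name --pt "numbers of a row" for each row, then --argument value for the rest. carry_out: Moves the arm, as the interface text tells. Its arguments: {"type":"object","properties":{"increments":{"type":"array"},"force":{"type":"number"}},"required":["increments"]}

```bash
mkdir -p pics; ls
cat > h.py <<'E'
import numpy as np, cv2
from workcell import telemetry, eyes, arm, spotter
def snap(n,save=None):
    s=eyes.snapshot(n)
    if save: cv2.imwrite('pics/'+save,s['pixels'][:,:,::-1])
    return s
def rays(s,uv):
    uv=np.atleast_2d(uv).astype(float); K=np.array([[s['fx'],0,s['cx']],[0,s['fy'],s['cy']],[0,0,1]])
    p=cv2.undistortPointsIter(uv.reshape(-1,1,2),K,np.array([s['k1'],0,0,0.]),None,None,(3,50,1e-9)).reshape(-1,2)
    T=np.array(s['cam_to_world']); d=np.c_[p[:,0],-p[:,1],-np.ones(len(p))]@T[:3,:3].T
    return T[:3,3],d
def onz(s,uv,z):
    o,d=rays(s,uv); return o+d*((z-o[2])/d[:,2])[:,None]
def proj(s,P):
    T=np.array(s['cam_to_world']); p=(np.atleast_2d(P)-T[:3,3])@T[:3,:3]
    x,y=p[:,0]/-p[:,2],-p[:,1]/-p[:,2]; f=1+s['k1']*(x*x+y*y)
    return np.c_[s['fx']*x*f+s['cx'],s['fy']*y*f+s['cy']]
E
python3 - <<'E'
from h import *
for n in ('scene','top'):
    s=snap(n,n+'0.png'); print(n,np.round(s['cam_to_world'],3).tolist(),s['fx'],s['k1'])
    for o in ['gateway','injector','switch','router','stand','keeper_knob','plug','mouse','tape','extender','remote','screwdriver']:
        for m in spotter.masks_of(n,o)[:3]:
            print(o,round(m['score'],2),np.round(m['position']),m['mask'].sum(), np.round(onz(s,m['position'],0.03)[0],3))
print(arm.nose_length, telemetry.state()['tcp_rot'],telemetry.state()['t'])
E
```

```text
pics
scene [[-0.834, -0.446, 0.323, 0.743], [0.551, -0.677, 0.488, 0.432], [0.001, 0.585, 0.811, 0.848], [0.0, 0.0, 0.0, 1.0]] 483.1927545210934 -0.0683608378810851
gateway 0.96 [383. 394.] 10174 [0.499 0.266 0.03 ]
injector 0.85 [215. 325.] 2611 [ 0.682 -0.01   0.03 ]
injector 0.26 [288. 309.] 443 [0.55  0.035 0.03 ]
switch 0.74 [243. 187.] 1200 [ 0.472 -0.289  0.03 ]
router 0.95 [387. 271.] 988 [0.339 0.072 0.03 ]
router 0.76 [318. 267.] 973 [ 0.449 -0.012  0.03 ]
router 0.71 [316. 215.] 732 [ 0.378 -0.126  0.03 ]
stand 0.75 [234. 207.] 870 [ 0.517 -0.246  0.03 ]
keeper_knob 0.63 [368. 420.] 1095 [0.547 0.287 0.03 ]
plug 0.66 [287. 309.] 451 [0.551 0.035 0.03 ]
mouse 0.95 [434. 342.] 1617 [0.362 0.241 0.03 ]
tape 0.71 [263. 234.] 501 [ 0.501 -0.145  0.03 ]
remote 0.78 [197. 222.] 1085 [ 0.605 -0.252  0.03 ]
screwdriver 0.81 [298. 428.] 878 [0.652 0.234 0.03 ]
top [[0.015, 0.984, -0.178, 0.265], [-1.0, 0.013, -0.014, 0.016], [-0.012, 0.179, 0.984, 1.023], [0.0, 0.0, 0.0, 1.0]] 470.5167103023061 -0.004920552245088256
gateway 0.68 [213. 221.] 6921 [0.498 0.269 0.03 ]
gateway 0.22 [344
[... 156 characters left out ...]
11. 346.] 965 [0.231 0.259 0.03 ]
router 0.92 [307. 295.] 902 [0.341 0.062 0.03 ]
router 0.76 [401. 286.] 916 [ 0.361 -0.136  0.03 ]
stand 0.81 [447. 216.] 390 [ 0.515 -0.238  0.03 ]
keeper_knob 0.88 [181. 169.] 666 [0.615 0.346 0.03 ]
plug 0.7 [318. 201.] 327 [0.544 0.043 0.03 ]
mouse 0.8 [226. 288.] 1277 [0.353 0.234 0.03 ]
tape 0.69 [418. 222.] 402 [ 0.5   -0.175  0.03 ]
tape 0.48 [456. 208.] 298 [ 0.533 -0.259  0.03 ]
extender 0.62 [498. 228.] 502 [ 0.49  -0.347  0.03 ]
remote 0.98 [458. 178.] 1375 [ 0.601 -0.266  0.03 ]
screwdriver 0.74 [241. 159.] 456 [0.639 0.215 0.03 ]
screwdriver 0.61 [459. 177.] 1397 [ 0.604 -0.268  0.03 ]
0.011 [ 3.14157040e+00 -2.57904147e-06  2.76276020e+00] 1.3
```

View pics/scene0.png

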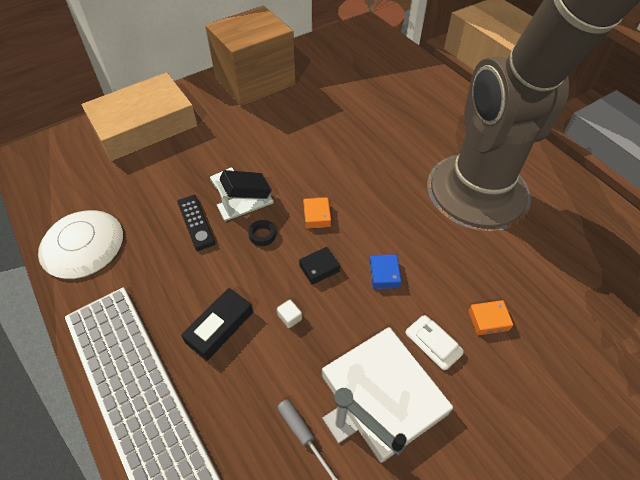

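View pics/top0.png

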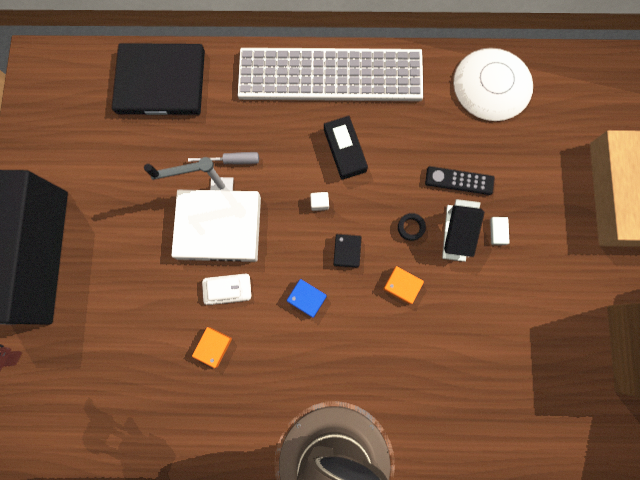

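The scene view shows the injector at (217,322), router at (320,265), switch on the stand at (245,185), and the gateway at (385,390) with its arm open. The top view shows the injector at (345,148), black router at (347,250), switch at (464,231), gateway at (217,225) and knob at (151,170). The blue and orange boxes are look-alikes. Next I fit boxes to the masks in both views.

```bash
cat >> h.py <<'E'
from scipy.optimize import minimize
def box(p,d,tilt=0):
    # p: x,y,z,yaw ; d dims; tilt: nose (+x) up
    c=np.array([[i*d[0]/2,j*d[1]/2,k*d[2]] for i in(-1,1) for j in(-1,1) for k in(0,1)])
    ct,st=np.cos(tilt),np.sin(tilt); R1=np.array([[ct,0,-st],[0,1,0],[st,0,ct]])
    a=p[3]; R2=np.array([[np.cos(a),-np.sin(a),0],[np.sin(a),np.cos(a),0],[0,0,1]])
    return c@(R2@R1).T+np.array(p[:3])
def iou(s,m,P,sc=4):
    h=cv2.convexHull(np.round(proj(s,P)*16).astype(np.int32))
    im=np.zeros(m.shape,np.uint8); cv2.fillConvexPoly(im,h,1,cv2.LINE_8,4)
    im=im>0; return (im&m).sum()/max(1,(im|m).sum())
def fit(views,d,p0,tilt=0,freez=True):
    best=None
    def f(q):
        p=np.array(q) if freez else np.r_[q[:2],p0[2],q[2]]
        return -sum(iou(s,m,box(p,d,tilt)) for s,m in views)/len(views)
    q0=np.array(p0) if freez else np.array([p0[0],p0[1],p0[3]])
    st=np.array([.01,.01,.006,.15]) if freez else np.array([.01,.01,.15])
    for k in range(4):
        sim=np.vstack([q0]+[q0+e for e in np.diag(st/(1+k)*(-1)**k)])
        r=minimize(f,q0,method='Nelder-Mead',options=dict(initial_simplex=sim,xatol=1e-5,fatol=1e-5)); q0=r.x
    return (q0 if freez else np.r_[q0[:2],p0[2],q0[2]]),-r.fun
E
cat > m.py <<'E'
from h import *
S={n:snap(n) for n in('scene','top')}
def pick(n,o,uv):
    L=[m for m in spotter.masks_of(n,o) if np.hypot(*(np.array(m['position'])-uv))<25]
    print(n,o,[round(m['score'],2) for m in L]); return L[0]['mask'] if L else None
def views(o,a,b):
    return [(S[n],m) for n,m in(('scene',pick('scene',o,a)),('top',pick('top',o,b))) if m is not None]
def multi(v,d,p0s,**k):
    R=[fit(v,d,p,**k) for p in p0s]; R.sort(key=lambda r:-r[1]); print([ (np.round(p,4).tolist(),round(q,3)) for p,q in R[:2]])
Y=[0,.5,1,1.57,2.1,2.6]
multi(views('injector',(217,322),(345,148)),(.13,.062,.036),[(.667,-.015,0,y) for y in Y])
multi(views('router',(320,265),(347,250)),(.068,.056,.026),[(.45,-.015,0,y) for y in Y])
multi(views('gateway',(385,390),(217,225)),(.15,.18,.04),[(.5,.267,0,y) for y in(0,-.2,.2)])
v=views('switch',(245,185),(464,231))
multi(v,(.1,.06,.028),[(.48,-.28,.05,y) for y in (0,.5,-.5,3.14,2.6,3.6)],tilt=np.pi/6)
for n in S:
    for m in spotter.masks_of(n,'keeper_knob')[:1]:
        im=S[n]['pixels'].copy(); im[m['mask']]=(255,0,0); cv2.imwrite(f'pics/k_{n}.png',im[:,:,::-1])
        print(n,m['score'],m['position'],np.argwhere(m['mask']).min(0),np.argwhere(m['mask']).max(0))
s=S['top']; print('knob', onz(s,(150,167),.186), 'hinge',onz(s,(206,163),.146))
s=S['scene'];print('knob', onz(s,(401,438),.186), 'hinge',onz(s,(343,396),.146))
E
python3 m.py
```

```text
scene injector [0.6]
top injector [0.76]
[([0.6742, -0.0168, -0.0029, 3.4622], np.float64(0.932)), ([0.674, -0.016, -0.0016, 3.4609], np.float64(0.932))]
scene router [0.84]
top router [0.87]
[([0.4381, -0.0232, -0.0042, 3.0507], np.float64(0.908)), ([0.4384, -0.0218, -0.0, -0.0457], np.float64(0.904))]
scene gateway [0.88]
top gateway [0.57]
[([0.4915, 0.2622, -0.0027, -0.0021], np.float64(0.866)), ([0.4916, 0.2619, -0.003, -0.0022], np.float64(0.866))]
scene switch [0.93]
top switch [0.65]
[([0.482, -0.2634, 0.0492, -0.102], np.float64(0.907)), ([0.4824, -0.2646, 0.048, -0.1041], np.float64(0.906))]
scene 0.75 [265.3, 233.3] [219 249] [246 276]
top 0.9 [182.9, 168.0] [156 144] [178 213]
knob [[0.56299271 0.35363478 0.186     ]] hinge [[0.58663287 0.25984174 0.146     ]]
knob [[0.56242103 0.35847814 0.186     ]] hinge [[0.58473396 0.25968838 0.146     ]]
```

```bash
cat > go.py <<'E'
import sys
from h import *
# go.py x y z yaw -> increments (cm, deg) in current tool axes
st=telemetry.state(); p=np.array(st['tool_pos']); a=st['tcp_rot'][2]
x,y,z,w=map(float,sys.argv[1:5]); d=np.array([x,y,z])-p
t=np.degrees((a-w+np.pi)%(2*np.pi)-np.pi)
print('t',st['t'],'at',p.round(4),round(a,4),'gap',st['finger_gap'],'F',np.round(st['force'],1))
print('inc',np.round([100*(d[0]*np.cos(a)+d[1]*np.sin(a)),100*(d[0]*np.sin(a)-d[1]*np.cos(a)),-100*d[2],t],2), 'rows',np.linalg.norm(d)/.05,abs(t)/8.59)
E
python3 go.py .627 -.032 .22 .32
```

```text
t 1.9 at [0.2311 0.5807 0.2337] 2.7628 gap 0.08806757333366373 F [-0.  0. -0.]
inc [-59.44 -42.29   1.37 139.96] rows 14.591836832325493 16.293766991346324
```

>>> carry_out --pt "1 -29.7 -21.1 0 68" --pt "1 -29.7 -21.1 0 68" --pt "1 -29.7 -21.1 0 68" --pt "1 -29.7 -21.1 0 68" --pt "1 -29.7 -21.1 0 68" --pt "1 -29.7 -21.1 0 68" --pt "1 -29.7 -21.1 0 68" --pt "1 -29.7 -21.1 0 68"

```text
t: 2.7
tool_pos: [0.432, 0.2695, 0.2342]
tcp_rot: [3.14, 0.001, 1.563]
force: [-0.5, 0.4, -0.1]
finger_gap: 0.0878
grip_force: 0.0
```

```bash
python3 go.py .627 -.032 .22 .32
```

```text
t 2.7 at [0.432  0.2695 0.2342] 1.5629 gap 0.08782852295068642 F [-0.5  0.4 -0.1]
inc [-30.    19.74   1.42  71.22] rows 7.18704870754403 8.290521806507696
```

>>> carry_out --pt "1 -30 19.7 1.4 71.5" --pt "1 -30 19.7 1.4 71.5" --pt "1 -30 19.7 1.4 71.5" --pt "1 -30 19.7 1.4 71.5" --pt "1 -30 19.7 1.4 71.5" --pt "1 -30 19.7 1.4 71.5" --pt "1 -30 19.7 1.4 71.5" --pt "1 -30 19.7 1.4 71.5"

```text
t: 3.5
tool_pos: [0.6293, -0.031, 0.2198]
tcp_rot: [3.138, -0.0, 0.363]
force: [0.5, -0.8, -0.3]
finger_gap: 0.0875
grip_force: 0.0
```

```bash
cat > w.py <<'E'
# wrist look: w.py name dx dy dz x y z yaw out
import sys
from h import *
o=sys.argv[1]; d=[float(v) for v in sys.argv[2:5]]; p0=[float(v) for v in sys.argv[5:9]]
s=snap('wrist',sys.argv[9]); 
uv=proj(s,np.array(p0[:3])+[0,0,d[2]/2])[0]; print('expect px',uv.round())
im=s['pixels'][:,:,::-1].copy()
for m in spotter.masks_of('wrist',o):
    e=np.hypot(*(np.array(m['position'])-uv)); print(round(m['score'],2),np.round(m['position']),m['mask'].sum())
    if e<80:
        r,q=fit([(s,m['mask'])],d,p0,freez=False); print('fit',r.round(4),round(q,3))
        for a in box(r,d): 
            c=proj(s,a)[0]; cv2.circle(im,(int(c[0]),int(c[1])),3,(0,0,255),-1)
        break
cv2.imwrite('pics/'+sys.argv[9],im)
E
python3 w.py injector .13 .062 .036 .674 -.0165 0 .32 w1.png;python3 go.py .627 -.032 .22 .32
```

```text
expect px [320. 176.]
0.95 [318. 174.] 8481
fit [ 0.6736 -0.0161  0.      0.3393] 0.978
t 3.6 at [ 0.628  -0.0268  0.2192] 0.37 gap 0.08770537053407841 F [ 0.1  0.5 -0.8]
inc [-0.28  0.45 -0.08  2.87] rows 0.10696928025352964 0.33353521265144626
```

View pics/w1.png

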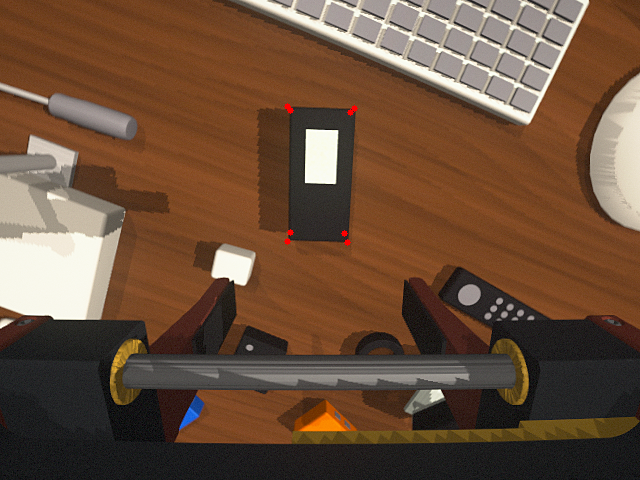

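```bash
python3 go.py .6265 -.0327 .020 .338
```

```text
t 3.6 at [ 0.628  -0.0268  0.2192] 0.37 gap 0.08770537053407841 F [ 0.1  0.5 -0.8]
inc [-0.36  0.49 19.92  1.83] rows 3.985658037465694 0.21347420785103935
```

>>> carry_out --pt "1 0 0 5 0" --pt "1 0 0 10 0" --pt "1 0 0 12 0" --pt "1 0 0 12 0" --pt "1 0 0 12 0"

```text
t: 4.1
tool_pos: [0.6278, -0.023, 0.1004]
tcp_rot: [-3.141, -0.0, 0.38]
force: [0.4, 0.0, 0.1]
finger_gap: 0.0875
grip_force: 0.0
```

```bash
python3 go.py .6265 -.0327 .020 .338
```

```text
t 4.1 at [ 0.6278 -0.023   0.1004] 0.3799 gap 0.08754236640345471 F [0.4 0.  0.1]
inc [-0.48  0.85  8.04  2.4 ] rows 1.6202228174688975 0.27918638120831035
```

>>> carry_out --pt "1 -0.5 0.85 0 2.4" --pt "1 -0.5 0.85 4 2.4" --pt "1 -0.5 0.85 7 2.4" --pt "1 -0.5 0.85 8 2.4" --pt "1 -0.5 0.85 8 2.4" --pt "1 -0.5 0.85 8 2.4"

```text
t: 4.7
tool_pos: [0.6273, -0.0344, 0.0215]
tcp_rot: [3.141, -0.002, 0.334]
force: [-0.8, 0.3, -0.0]
finger_gap: 0.0875
grip_force: 0.0
```

```bash
python3 go.py .6265 -.0327 .020 .338
```

```text
t 4.7 at [ 0.6273 -0.0344  0.0215] 0.3335 gap 0.08751086022278538 F [-0.8  0.3 -0. ]
inc [-0.02 -0.19  0.15 -0.26] rows 0.047844397807789533 0.029786553103144407
```

Good. Close and lift.

>>> carry_out --pt "-1 0 -0.15 0 0" --pt "-1 0 -0.15 0 0" --pt "-1 0 -0.15 0 0" --pt "-1 0 -0.15 0 0" --pt "-1 0 -0.15 0 0" --pt "-1 0 -0.15 -1 0" --pt "-1 0 -0.15 -3 0" --pt "-1 0 -0.15 -5 0" --force 60

```text
t: 5.5
tool_pos: [0.6247, -0.0326, 0.0699]
tcp_rot: [-3.141, 0.002, 0.334]
force: [0.1, 0.9, -2.6]
finger_gap: 0.0615
grip_force: 60.0
```

```bash
python3 go.py .488 .212 .16 1.5708
```

```text
t 5.5 at [ 0.6247 -0.0326  0.0699] 0.3338 gap 0.06146690312199762 F [ 0.1  0.9 -2.6]
inc [ -4.9  -27.59  -9.01 -70.87] rows 5.886771589825961 8.25055667638555
```

>>> carry_out --pt "-1 0 0 -5 -8" --pt "-1 0 0 -10 -16" --pt "-1 -1 -4 -15 -25" --pt "-1 -2 -8 -15 -33" --pt "-1 -3 -12 -15 -41" --pt "-1 -3 -16 -15 -50" --pt "-1 -4 -20 -15 -58" --pt "-1 -4.5 -23 -15 -66"

```text
t: 6.3
tool_pos: [0.5055, 0.1719, 0.2198]
tcp_rot: [-3.14, 0.0, 1.494]
force: [-0.5, 0.5, -2.6]
finger_gap: 0.0617
grip_force: 60.0
```

```bash
python3 go.py .488 .212 .22 1.5708
```

```text
t 6.3 at [0.5055 0.1719 0.2198] 1.4937 gap 0.061680661665641415 F [-0.5  0.5 -2.6]
inc [ 3.86 -2.06 -0.02 -4.42] rows 0.874405487141332 0.5144988194018733
```

>>> carry_out --pt "-1 2 -1 0 -2" --pt "-1 3.9 -2 0 -4.4" --pt "-1 3.9 -2 0 -4.4" --pt "-1 3.9 -2 3 -4.4" --pt "-1 3.9 -2 6 -4.4" --pt "-1 3.9 -2 9 -4.4" --pt "-1 3.9 -2 9 -4.4" --pt "-1 3.9 -2 9 -4.4"

```text
t: 7.1
tool_pos: [0.4916, 0.2097, 0.1298]
tcp_rot: [-3.141, 0.001, 1.56]
force: [0.4, 0.3, -2.4]
finger_gap: 0.0624
grip_force: 60.0
```

```bash
cat > v.py <<'E'
# fit from top+scene: v.py name dx dy dz x y z yaw [free]
import sys
from h import *
o=sys.argv[1]; d=[float(v) for v in sys.argv[2:5]]; p0=[float(v) for v in sys.argv[5:9]]; V=[]
cams=sys.argv[9].split(',')
for n in cams:
    s=snap(n,f'{o}_{n}.png'); uv=proj(s,np.array(p0[:3])+[0,0,d[2]/2])[0]
    L=[m for m in spotter.masks_of(n,o) if np.hypot(*(np.array(m['position'])-uv))<40]
    print(n,uv.round(),[(round(m['score'],2),np.round(m['position']).tolist(),int(m['mask'].sum())) for m in L])
    if L: V.append((s,L[0]['mask']))
for W in ([V]+[[v] for v in V] if len(V)>1 else [V]):
    if W: 
        r,q=fit(W,d,p0,freez=len(W)>1); print('fit',r.round(4),round(q,3))
E
python3 go.py .488 .212 .13 1.5708; python3 v.py injector .13 .062 .036 .488 .262 .11 1.5708 scene,top
```

```text
t 7.1 at [0.4916 0.2097 0.1298] 1.5603 gap 0.062351202962717504 F [ 0.4  0.3 -2.4]
inc [ 0.23 -0.36 -0.02 -0.6 ] rows 0.08579806380855669 0.0699075741663398
scene [394. 367.] [(0.86, [397.0, 375.0], 3311)]
top [204. 214.] [(0.57, [239.0, 208.0], 59)]
fit [0.4931 0.2592 0.1114 1.568 ] 0.417
fit [0.4929 0.2616 0.11   1.547 ] 0.808
fit [0.5371 0.2321 0.11   0.728 ] 0.026
```

View pics/injector_scene.png

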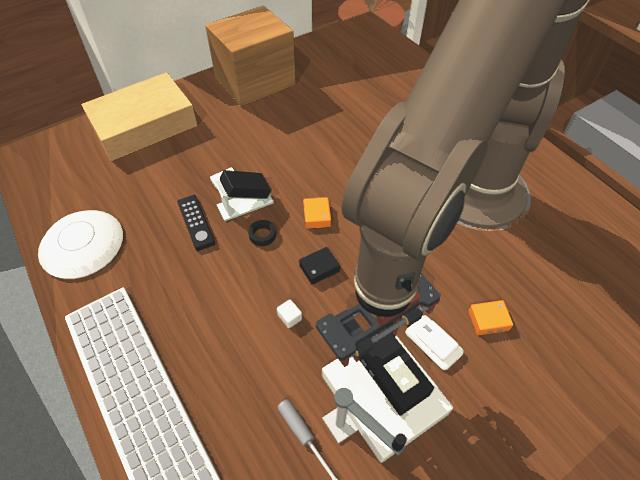

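Injector held level over the gateway (box at (400,372)), and the gripper body clears the post at (343,396). Lower it gently.

>>> carry_out --pt "-1 0.25 -0.4 2 -0.6" --pt "-1 0.25 -0.4 4 -0.6" --pt "-1 0.25 -0.4 5.5 -0.6" --pt "-1 0.25 -0.4 6.3 -0.6" --pt "-1 0.25 -0.4 6.5 -0.6" --pt "-1 0.25 -0.4 6.6 -0.6" --pt "-1 0.25 -0.4 6.6 -0.6"

```text
t: 8.0
tool_pos: [0.4876, 0.2134, 0.0644]
tcp_rot: [3.141, -0.001, 1.573]
force: [-0.2, 0.3, -2.7]
finger_gap: 0.0621
grip_force: 60.0
```

```bash
python3 go.py .488 .212 .0605 1.5708
```

```text
t 8.0 at [0.4876 0.2134 0.0644] 1.5732 gap 0.062054560876484165 F [-0.2  0.3 -2.7]
inc [-0.14  0.04  0.39  0.13] rows 0.08290941510192708 0.01568345213000923
```

>>> carry_out --pt "-1 0 0 0.2 0" --pt "-1 0 0 0.3 0" --pt "-1 0 0 0.4 0" --pt "-1 0 0 0.4 0"

```text
t: 8.4
tool_pos: [0.4872, 0.2132, 0.0602]
tcp_rot: [3.141, -0.001, 1.573]
force: [-2.7, -0.9, 4.1]
finger_gap: 0.0617
grip_force: 60.0
```

>>> carry_out --pt "-0.2 0 0 0 0" --pt "0.8 0 0 0 0" --pt "0.8 0 0 0 0" --pt "0.8 0 0 -2 0" --pt "0.8 0 0 -6 0" --pt "0.8 0 0 -11 0" --pt "0.8 0 0 -14 0" --pt "0.8 -5 0 -14 0"

```text
t: 9.2
tool_pos: [0.4895, 0.1698, 0.2038]
tcp_rot: [3.134, -0.006, 1.582]
force: [1.6, -1.2, 0.3]
finger_gap: 0.0788
grip_force: 0.0
```

```bash
python3 w.py injector .13 .062 .036 .487 .263 .04 1.5708 w2.png; python3 v.py injector .13 .062 .036 .487 .263 .04 1.5708 scene;  python3 go.py .48 -.26 .22 -.1; python3 go.py .48 -.26 .22 3.04
```

```text
expect px [316. 126.]
0.86 [315. 118.] 13644
fit [0.487  0.2628 0.04   1.5685] 0.978
scene [389. 383.] [(0.56, [390.0, 386.0], 3203)]
fit [0.4888 0.2624 0.04   1.5794] 0.909
t 9.4 at [0.4874 0.1622 0.1999] 1.5708 gap 0.07901505408511443 F [-0.4  0.5  0.1]
inc [-42.22  -0.74  -2.01  95.73] rows 8.45420516481344 11.144182152876299
t 9.4 at [0.4874 0.1622 0.1999] 1.5708 gap 0.07901505408511443 F [-0.4  0.5  0.1]
inc [-42.22  -0.74  -2.01 -84.18] rows 8.45420516481344 9.799793128972185
```

View pics/w2.png

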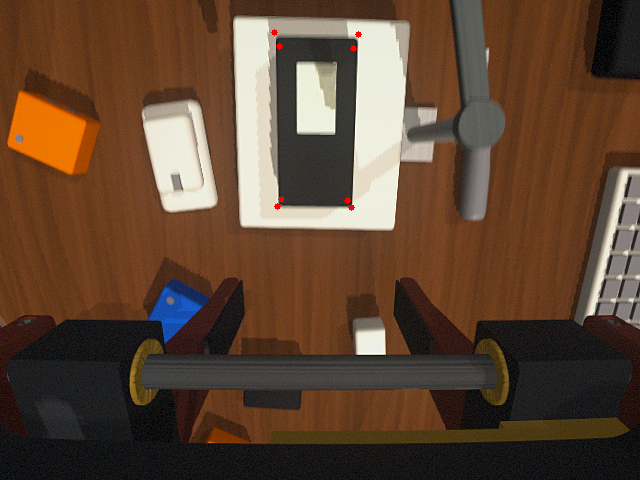

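Injector sits squarely on the gateway (box at (276–357, 38–207), gateway at (235–409, 17–229)). Next, the switch.

>>> carry_out --pt "0.95 -5 0 -2 8" --pt "0.95 -10 0 -2 17" --pt "0.95 -15 0 -2 25" --pt "0.95 -20 0.5 -2 34" --pt "0.95 -25 2 -2 43" --pt "0.95 -30 4 -2 51" --pt "0.95 -34 5 -2 60" --pt "0.95 -38 5 -2 68"

```text
t: 10.2
tool_pos: [0.54, -0.2179, 0.2189]
tcp_rot: [3.141, 0.0, 0.383]
force: [0.9, 0.1, -0.3]
finger_gap: 0.0855
grip_force: 0.0
```

```bash
python3 go.py .43 -.26 .22 -.1
```

```text
t 10.2 at [ 0.54   -0.2179  0.2189] 0.3828 gap 0.08548276461970625 F [ 0.9  0.1 -0.3]
inc [-11.77  -0.2   -0.11  27.66] rows 2.354682309479552 3.2200946774596195
```

>>> carry_out --pt "1 -4 0 0 8" --pt "1 -8 0 0 16" --pt "1 -11.8 0 0 24" --pt "1 -11.8 0 0 27.6" --pt "1 -11.8 0 0 27.6" --pt "1 -11.8 0 0 27.6"

```text
t: 10.8
tool_pos: [0.43, -0.2603, 0.2194]
tcp_rot: [3.141, 0.0, -0.09]
force: [0.1, 0.9, 0.1]
finger_gap: 0.0879
grip_force: 0.0
```

```bash
cat > ws.py <<'E'
from h import *
s=snap('wrist','w3.png'); st=snap('top'); V=[]
for n,q,uv in (('wrist',s,None),('top',st,(464,231))):
    for m in spotter.masks_of(n,'switch'):
        print(n,round(m['score'],2),np.round(m['position']),m['mask'].sum())
        V.append((q,m['mask'])); break
p0=(.482,-.264,.0487,-.1)
for W in ([V[0]],V):
    r,q=fit(W,(.1,.06,.028),p0,tilt=np.pi/6,freez=len(W)>1); print(r.round(4),round(q,3))
    n=np.array([-.5*np.cos(r[3]),-.5*np.sin(r[3]),.866]); print('grasp',(r[:3]+.023*n).round(4),'tcp z',round(r[2]+.023*n[2]-.008,4))
im=s['pixels'][:,:,::-1].copy()
for c in proj(s,box(r,(.1,.06,.028),np.pi/6)): cv2.circle(im,(int(c[0]),int(c[1])),3,(0,0,255),-1)
cv2.imwrite('pics/w3.png',im)
E
python3 ws.py; python3 go.py .471 -.263 .12 -.1
```

```text
wrist 0.66 [316. 175.] 7642
top 0.79 [454. 245.] 491
[ 0.4818 -0.2632  0.0487 -0.1079] 0.975
grasp [ 0.4704 -0.262   0.0686] tcp z 0.0606
[ 0.4817 -0.2631  0.0441 -0.1125] 0.639
grasp [ 0.4703 -0.2618  0.064 ] tcp z 0.056
t 11.0 at [ 0.4295 -0.2608  0.2194] -0.0924 gap 0.0878462144049142 F [ 0.   0.8 -0.4]
inc [ 4.15 -0.16  9.94  0.43] rows 2.1553439078921444 0.05062517128713001
```

View pics/w3.png

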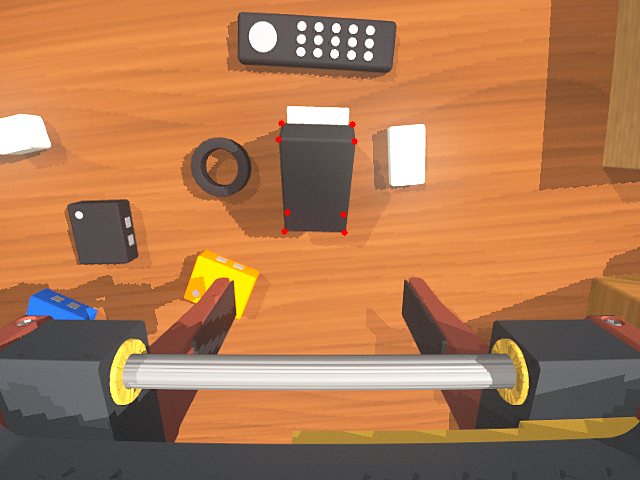

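>>> carry_out --pt "1 2 0 3 0.6" --pt "1 4.1 -0.1 6 0.6" --pt "1 4.1 -0.1 9 0.6" --pt "1 4.1 -0.1 10 0.6" --pt "1 4.1 -0.1 10 0.6"

```text
t: 11.5
tool_pos: [0.4688, -0.2639, 0.1185]
tcp_rot: [-3.141, 0.003, -0.105]
force: [-0.9, -0.6, 1.5]
finger_gap: 0.0875
grip_force: 0.0
```

```bash
python3 go.py .4705 -.262 .060 -.105
```

```text
t 11.5 at [ 0.4688 -0.2639  0.1185] -0.1052 gap 0.08746192927672343 F [-0.9 -0.6  1.5]
inc [ 0.15 -0.21  5.85 -0.01] rows 1.1719276219262875 0.0015609092743924145
```

>>> carry_out --pt "1 0.1 -0.1 2 0" --pt "1 0.1 -0.1 4 0" --pt "1 0.1 -0.1 5.8 0" --pt "1 0.1 -0.1 5.8 0" --pt "1 0.1 -0.1 5.8 0"

```text
t: 12.0
tool_pos: [0.4713, -0.2638, 0.0631]
tcp_rot: [3.141, -0.001, -0.106]
force: [-0.5, 0.6, 0.1]
finger_gap: 0.0878
grip_force: 0.0
```

>>> carry_out --pt "-1 0 0 0 0" --pt "-1 0 0 0 0" --pt "-1 0 0 0 0" --pt "-1 0 0 0 0" --pt "-1 0 0 0 0" --pt "-1 0 0 0 0" --force 20

```text
t: 12.6
tool_pos: [0.4712, -0.263, 0.0621]
tcp_rot: [-3.141, -0.001, -0.105]
force: [-0.9, 2.4, 5.6]
finger_gap: 0.06
grip_force: 20.0
```

>>> carry_out --pt "-1 0 0 -1 0" --pt "-1 0 0 -3 0" --pt "-1 0 0 -6 0" --pt "-1 -3 0 -8 0" --pt "-1 -7 1 -8 0" --pt "-1 -12 3 -8 0" --pt "-1 -12 3 -6 0" --pt "-1 -12 3 -6 0"

```text
t: 13.4
tool_pos: [0.3464, -0.2801, 0.1211]
tcp_rot: [-3.14, 0.001, -0.108]
force: [0.3, 0.5, -1.4]
finger_gap: 0.06
grip_force: 20.0
```

```bash
python3 go.py .35 -.28 .05 -.105
python3 - <<'E'
from h import *
s=snap('scene'); L=spotter.masks_of('scene','switch'); print([(round(m['score'],2),m['position'],m['mask'].sum()) for m in L[:3]])
st=telemetry.state(); p=np.array(st['tool_pos'])
for t in (0,10,20,30,40,50,60):
    r=np.radians(t); 
    for m in L[:1]:
        q0=(p[0]+.023*np.sin(r),p[1],p[2]+.008-.023*np.cos(r),st['tcp_rot'][2]); print(t,round(iou(s,m['mask'],box(q0,(.1,.06,.028),r)),3))
cv2.imwrite('pics/lift.png',cv2.resize(s['pixels'][130:330,180:440,::-1],None,fx=2.5,fy=2.5))
E
```

```text
t 13.4 at [ 0.3464 -0.2801  0.1211] -0.1077 gap 0.06002839745621236 F [ 0.3  0.5 -1.4]
inc [ 0.36 -0.04  7.11 -0.15] rows 1.4228614655550609 0.017970445862333106
[(0.96, [279.5, 138.6], np.int64(684))]
0 0.365
10 0.418
20 0.475
30 0.554
40 0.57
50 0.488
60 0.373
```

View pics/lift.png

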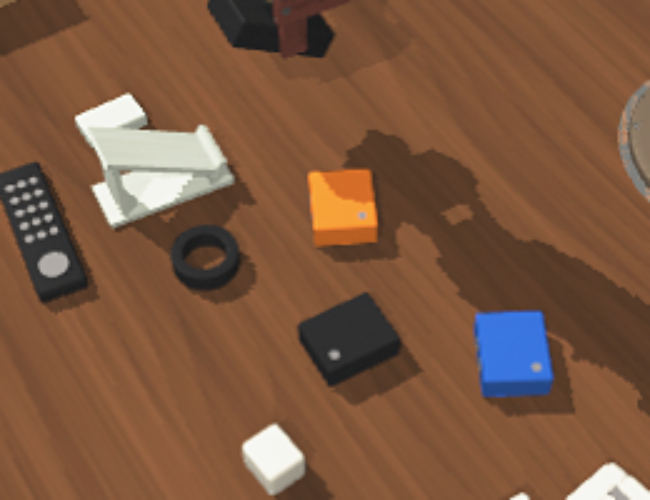

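The switch is held at the top edge of the picture, still tilted about 30–35°. I press its low edge down on the free table to level it.

>>> carry_out --pt "-1 0 0 4 0" --pt "-1 0 0 7 0" --pt "-1 0 0 8 0" --pt "-1 0 0 8.6 0" --pt "-1 0 0 9.2 0" --pt "-1 0 0 9.7 0" --pt "-1 0 0 10.2 0" --pt "-1 0 0 10.2 0"

```text
t: 14.3
tool_pos: [0.3513, -0.2818, 0.0212]
tcp_rot: [3.14, -0.005, -0.104]
force: [1.2, -1.3, 1.5]
finger_gap: 0.0602
grip_force: 20.0
```

>>> carry_out --pt "-1 0 0 0.3 0" --pt "-1 0 0 0.6 0" --pt "-1 0 0 0.7 0" --pt "-1 0 0 0.7 0"

```text
t: 14.7
tool_pos: [0.3508, -0.2818, 0.0142]
tcp_rot: [3.14, -0.004, -0.105]
force: [2.6, -1.1, 4.8]
finger_gap: 0.0598
grip_force: 20.0
```

>>> carry_out --pt "-1 0 0 0.1 0" --pt "-1 0 0 0.1 0" --pt "-1 0 0 0.1 0" --force 4

```text
t: 15.0
tool_pos: [0.3481, -0.2803, 0.0117]
tcp_rot: [-3.141, 0.0, -0.105]
force: [0.9, 0.3, -0.1]
finger_gap: 0.0598
grip_force: 4.0
```

>>> carry_out --pt "0.9 0 0 0 0" --pt "0.9 0 0 0 0" --pt "0.9 0 0 0 0" --pt "0.9 0 0 -4 0" --pt "0.9 -2 0 -9 0" --pt "0.9 -4 0 -13 0" --pt "0.9 -4.5 0 -15 0" --pt "0.9 -4.5 0 -15 0"

```text
t: 15.8
tool_pos: [0.3042, -0.2763, 0.1635]
tcp_rot: [-3.141, -0.005, -0.106]
force: [0.3, 0.5, 0.0]
finger_gap: 0.0833
grip_force: 0.0
```

```bash
python3 w.py switch .1 .06 .028 .353 -.28 0 -.105 w4.png;  python3 v.py switch .1 .06 .028 .353 -.28 0 -.105 scene; python3 go.py .35 -.28 .015 -.105
```

```text
expect px [316. 180.]
scene [290. 173.] [(0.98, [285.0, 173.0], 1109)]
fit [ 0.3551 -0.2815  0.     -0.0417] 0.919
t 16.0 at [ 0.3036 -0.2752  0.1608] -0.1044 gap 0.0832542810980435 F [-0.6  0.5 -0.7]
inc [ 4.660e+00 -1.000e-02  1.458e+01  4.000e-02] rows 3.0605931407110236 0.004272184632431383
```

View pics/w4.png

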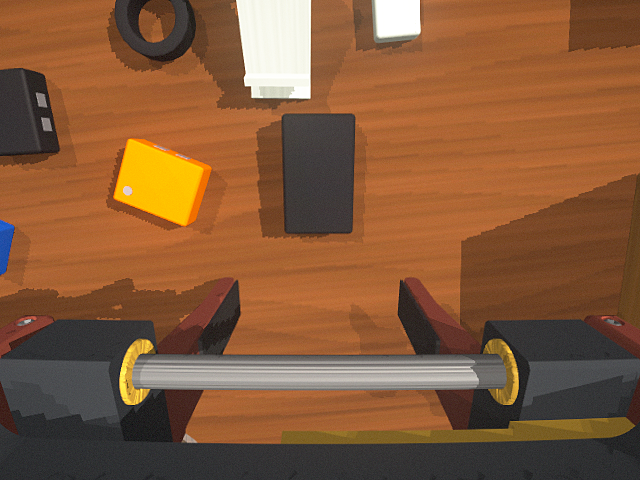

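The switch lies flat on the table, outline (282–355, 113–233). The network missed it in the wrist view, so I segment it by colour.

```bash
python3 - <<'E'
from h import *
s=snap('wrist'); g=s['pixels'].astype(int); m=(g.max(2)<75)&(g.max(2)-g.min(2)<14)
m[240:]=0; m[:100]=0
n,l,st,c=cv2.connectedComponentsWithStats(cv2.morphologyEx(m.astype(np.uint8),cv2.MORPH_OPEN,np.ones((3,3))))
k=[i for i in range(1,n) if abs(c[i][0]-318)<25 and st[i][4]>3000][0]; print(st[k]); m=l==k
for z in (0,.004):
    r,q=fit([(s,m)],(.1,.06,.028),(.353,-.28,z,-.1),freez=False); print(r.round(4),round(q,3))
E
python3 go.py .351 -.28 .015 -.105
```

```text
[ 284  136   72   96 5952]
[ 0.3379 -0.2804  0.     -0.1013] 0.692
[ 0.3362 -0.2807  0.004  -0.0721] 0.678
t 16.05 at [ 0.3034 -0.2754  0.1607] -0.1048 gap 0.08312193711425475 F [-0.2  0.5 -0.2]
inc [ 4.780e+00 -4.000e-02  1.457e+01  1.000e-02] rows 3.0663225673820946 0.0012334814911978036
```

```bash
python3 - <<'E'
from h import *
s=snap('wrist'); m=np.zeros((480,640),np.uint8); cv2.fillPoly(m,[np.array([(282,113),(355,113),(354,233),(284,233)])],1)
r,q=fit([(s,m>0)],(.1,.06,.028),(.353,-.28,0,-.1),freez=False); print(r.round(4),round(q,3))
E
python3 go.py .351 -.28 .015 -.105
```

```text
[ 0.3557 -0.2816  0.     -0.0999] 0.97
t 16.1 at [ 0.3032 -0.2755  0.1607] -0.1051 gap 0.0827862788789153 F [ 0.4 -0.2 -0.6]
inc [ 4.800e+00 -5.000e-02  1.457e+01 -1.000e-02] rows 3.0674337132322176 0.0008175098587240312
```

>>> carry_out --pt "1 3 0.1 3 0" --pt "1 5.3 0.1 7 0" --pt "1 5.3 0.1 11 0" --pt "1 5.3 0.1 13 0" --pt "1 5.3 0.1 14 0" --pt "1 5.3 0.1 14 0"

```text
t: 16.7
tool_pos: [0.3549, -0.2823, 0.0201]
tcp_rot: [-3.141, 0.004, -0.106]
force: [0.5, -0.6, -0.0]
finger_gap: 0.0878
grip_force: 0.0
```

```bash
python3 go.py .3555 -.2815 .016 -.103
```

```text
t 16.7 at [ 0.3549 -0.2823  0.0201] -0.1063 gap 0.08775039803240672 F [ 0.5 -0.6 -0. ]
inc [ 0.05 -0.09  0.41 -0.19] rows 0.08541717406941583 0.02225019439916994
```

>>> carry_out --pt "1 0 0 0.4 0" --pt "-1 0 0 0.4 0" --pt "-1 0 0 0.4 0" --pt "-1 0 0 0.4 0" --pt "-1 0 0 0.4 0" --pt "-1 0 0 0.4 0" --pt "-1 0 0 0.4 0" --force 45

```text
t: 17.4
tool_pos: [0.3566, -0.2822, 0.0181]
tcp_rot: [-3.141, -0.001, -0.105]
force: [-0.4, 2.1, 7.4]
finger_gap: 0.0601
grip_force: 45.0
```

>>> carry_out --pt "-1 0 0 -2 0" --pt "-1 0 0 -7 0" --pt "-1 0 0 -12 -8" --pt "-1 0 0 -16 -16" --pt "-1 0 0 -20 -25" --pt "-1 1 -5 -20 -33" --pt "-1 2 -10 -20 -41" --pt "-1 3 -15 -20 -50"

```text
t: 18.2
tool_pos: [0.401, -0.1375, 0.2181]
tcp_rot: [3.141, -0.002, 0.765]
force: [0.8, 0.3, -1.7]
finger_gap: 0.06
grip_force: 45.0
```

```bash
python3 go.py .488 .2627 .22 1.5708
```

```text
t 18.2 at [ 0.401  -0.1375  0.2181] 0.7651 gap 0.0600212389167901 F [ 0.8  0.3 -1.7]
inc [ 33.99 -22.84  -0.19 -46.16] rows 8.190689371379953 5.374087928226354
```

>>> carry_out --pt "-1 4 -2.7 0 -6" --pt "-1 8 -5.4 0 -12" --pt "-1 12 -8.1 0 -18" --pt "-1 16 -10.8 0 -24" --pt "-1 20 -13.4 0 -31" --pt "-1 24 -16.1 0 -38" --pt "-1 29 -19.5 0 -45" --pt "-1 34 -22.8 0 -46"

```text
t: 19.0
tool_pos: [0.4854, 0.2423, 0.2174]
tcp_rot: [-3.141, -0.0, 1.567]
force: [1.7, -0.6, -1.3]
finger_gap: 0.0602
grip_force: 45.0
```

```bash
python3 go.py .488 .2627 .12 1.5708
```

```text
t 19.0 at [0.4854 0.2423 0.2174] 1.5674 gap 0.06022112475156819 F [ 1.7 -0.6 -1.3]
inc [ 2.04  0.26  9.74 -0.19] rows 1.9915980750887743 0.02249729301905292
```

>>> carry_out --pt "-1 0 0 0 0" --pt "-1 0 0 3 0" --pt "-1 0 0 6 0" --pt "-1 0 0 9 0" --pt "-1 0 0 9.5 0" --pt "-1 0 0 9.5 0" --pt "-1 0 0 9.5 0"

```text
t: 19.7
tool_pos: [0.4864, 0.2406, 0.1239]
tcp_rot: [3.14, -0.001, 1.563]
force: [-0.0, -0.2, -1.5]
finger_gap: 0.0598
grip_force: 45.0
```

```bash
python3 go.py .488 .2627 .094 1.5708; python3 v.py switch .1 .06 .028 .488 .2627 .102 1.5708 scene; python3 v.py injector .13 .062 .036 .488 .2627 .04 1.5708 scene
```

```text
t 19.7 at [0.4864 0.2406 0.1239] 1.5627 gap 0.05975861235997899 F [-0.  -0.2 -1.5]
inc [ 2.21  0.14  2.99 -0.47] rows 0.7451766188484451 0.054195358732497874
scene [393. 370.] [(0.83, [394.0, 373.0], 1279)]
fit [0.4883 0.2452 0.102  1.6825] 0.451
scene [389. 383.] [(0.69, [398.0, 403.0], 1561)]
fit [0.4878 0.2655 0.04   1.5964] 0.444
```

View pics/switch_scene.png

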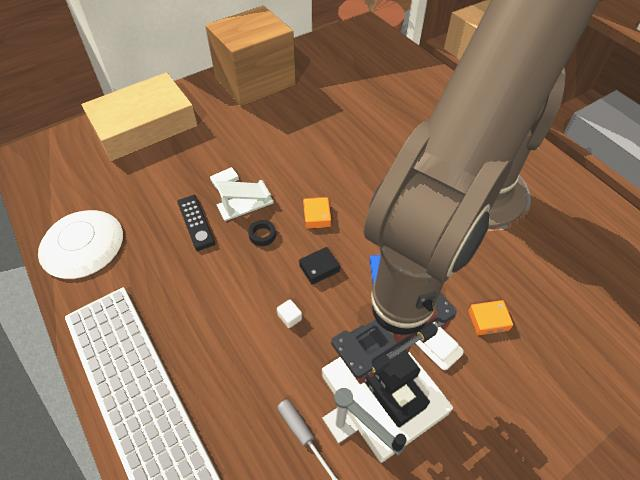

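The switch (395,370) is level above the injector, about 22 mm short along y. Shift it, then lower.

>>> carry_out --pt "-1 1.2 0.1 0 -0.4" --pt "-1 2.2 0.1 0 -0.4" --pt "-1 2.2 0.1 1 -0.4" --pt "-1 2.2 0.1 2 -0.4" --pt "-1 2.2 0.1 2.3 -0.4" --pt "-1 2.2 0.1 2.5 -0.4" --pt "-1 2.2 0.1 2.5 -0.4"

```text
t: 20.6
tool_pos: [0.4867, 0.262, 0.0972]
tcp_rot: [-3.141, 0.001, 1.57]
force: [-0.2, -0.0, -2.1]
finger_gap: 0.0597
grip_force: 45.0
```

```bash
python3 go.py .488 .2627 .094 1.5708
```

```text
t 20.6 at [0.4867 0.262  0.0972] 1.5696 gap 0.05973688748164428 F [-0.2 -0.  -2.1]
inc [ 0.07  0.13  0.32 -0.07] rows 0.07027244995436384 0.007912800780240576
```

>>> carry_out --pt "-1 0 0.05 0.15 0" --pt "-1 0 0.05 0.25 0" --pt "-1 0 0.05 0.35 0" --pt "-1 0 0.05 0.35 0"

```text
t: 21.0
tool_pos: [0.4873, 0.2626, 0.0942]
tcp_rot: [3.141, -0.0, 1.57]
force: [-0.1, -0.5, -1.2]
finger_gap: 0.0595
grip_force: 45.0
```

>>> carry_out --pt "-1 0 0 0.1 0" --pt "-1 0 0 0.2 0" --pt "-1 0 0 0.25 0" --pt "-1 0 0 0.25 0"

```text
t: 21.4
tool_pos: [0.4874, 0.2626, 0.0941]
tcp_rot: [3.142, -0.002, 1.57]
force: [-7.0, -3.4, 23.1]
finger_gap: 0.0593
grip_force: 45.0
```

>>> carry_out --pt "-1 0 0 -0.2 0" --pt "-1 0 0 -0.2 0" --pt "-0.2 0 0 -0.2 0" --pt "0.8 0 0 -0.2 0" --pt "0.8 0 0 -0.2 0" --pt "0.8 0 0 -3 0" --pt "0.8 0 0 -7 0" --pt "0.8 -4 0 -11 0"

```text
t: 22.2
tool_pos: [0.4868, 0.2312, 0.1978]
tcp_rot: [-3.142, -0.001, 1.577]
force: [1.7, -0.0, 0.1]
finger_gap: 0.0789
grip_force: 0.0
```

>>> carry_out --pt "0.8 -4 0 -2 0" --pt "0.8 -7 0 -2 0" --pt "0.8 -7 0 -2 0"

```text
t: 22.5
tool_pos: [0.4878, 0.1527, 0.218]
tcp_rot: [3.14, -0.0, 1.564]
force: [0.3, 0.2, 0.5]
finger_gap: 0.0793
grip_force: 0.0
```

```bash
python3 w.py switch .1 .06 .028 .488 .2627 .076 1.5708 w5.png;python3 w.py injector .13 .062 .036 .487 .263 .04 1.5708 w5b.png; python3 v.py switch .1 .06 .028 .488 .2627 .076 1.5708 scene;python3 go.py .39 -.022 .2 -.02;python3 go.py .39 -.022 .2 3.12
```

```text
expect px [318. 100.]
0.8 [317.  95.] 11731
fit [0.4874 0.2614 0.076  1.5665] 0.97
expect px [318. 110.]
0.57 [320. 177.] 1849
fit [0.4876 0.2623 0.04   1.57  ] 0.141
scene [391. 376.] []
t 22.8 at [0.4869 0.1584 0.2164] 1.5722 gap 0.07913338448823012 F [-0.1 -0.5  0.3]
inc [-18.03  -9.72   1.64  91.22] rows 4.109169361017371 10.619860482297357
t 22.8 at [0.4869 0.1584 0.2164] 1.5722 gap 0.07913338448823012 F [-0.1 -0.5  0.3]
inc [-18.03  -9.72   1.64 -88.68] rows 4.109169361017371 10.324114799551133
```

View pics/w5.png

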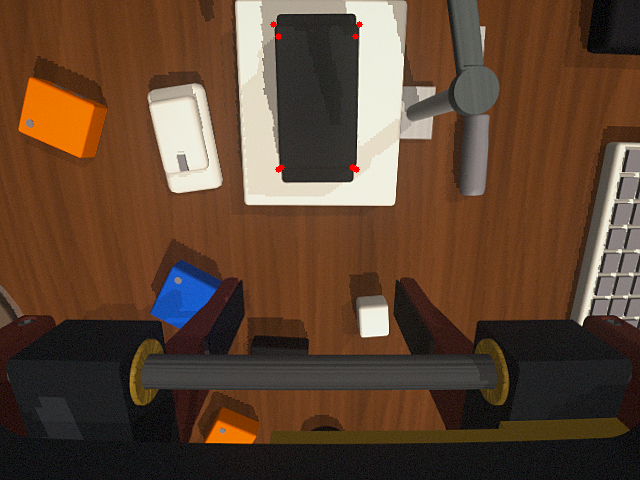

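Switch is centred on the injector (box at (276–358, 14–182)). Next, the router.

>>> carry_out --pt "1 -5 -2 0 8" --pt "1 -10 -4 0 17" --pt "1 -14 -6 0 25" --pt "1 -18 -9.7 0 34" --pt "1 -18 -9.7 0 42" --pt "1 -18 -9.7 0 51" --pt "1 -18 -9.7 0 59" --pt "1 -18 -9.7 0 68"

```text
t: 23.6
tool_pos: [0.3903, -0.0221, 0.217]
tcp_rot: [3.142, -0.0, 0.386]
force: [-0.9, -0.5, -0.8]
finger_gap: 0.0878
grip_force: 0.0
```

```bash
python3 go.py .39 -.022 .2 -.06
```

```text
t 23.6 at [ 0.3903 -0.0221  0.217 ] 0.3856 gap 0.08780299172780451 F [-0.9 -0.5 -0.8]
inc [-2.000e-02 -2.000e-02  1.700e+00  2.553e+01] rows 0.3395406916831879 2.9724671684974457
```

>>> carry_out --pt "1 0 0 2 8" --pt "1 0 0 2 16" --pt "1 0 0 2 25.5" --pt "1 0 0 2 25.5" --pt "1 0 0 2 25.5"

```text
t: 24.1
tool_pos: [0.3903, -0.0223, 0.1969]
tcp_rot: [3.141, 0.0, -0.05]
force: [0.3, 0.1, 0.6]
finger_gap: 0.0878
grip_force: 0.0
```

```bash
python3 w.py router .068 .056 .026 .438 -.0225 0 -.06 w6.png;python3 go.py .438 -.0225 .015 -.06
```

```text
expect px [316. 177.]
0.94 [315. 176.] 4311
fit [ 0.4386 -0.0229  0.     -0.051 ] 0.965
t 24.2 at [ 0.3902 -0.0225  0.197 ] -0.0507 gap 0.08757253242441074 F [-0.9 -0.1  1. ]
inc [ 4.77 -0.24 18.2   0.53] rows 3.7633772730148376 0.06213844847364269
```

View pics/w6.png

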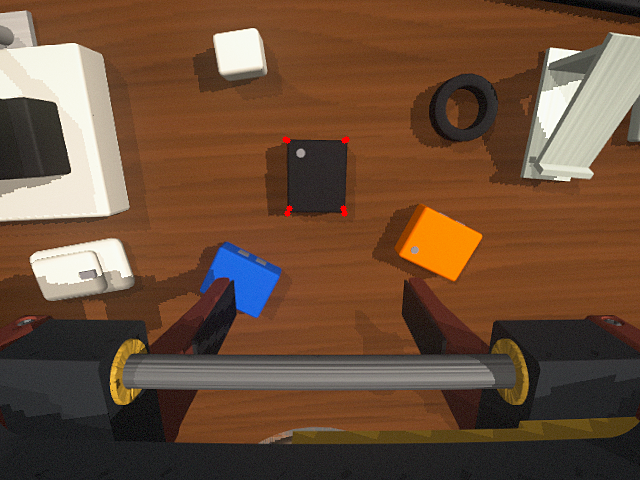

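>>> carry_out --pt "1 3 -0.1 3 0" --pt "1 4.9 -0.2 8 0" --pt "1 4.9 -0.2 13 0" --pt "1 4.9 -0.2 16 0" --pt "1 4.9 -0.2 16 0" --pt "1 4.9 -0.2 16 0"

```text
t: 24.8
tool_pos: [0.439, -0.0239, 0.0373]
tcp_rot: [3.141, 0.001, -0.054]
force: [0.7, -0.9, 0.1]
finger_gap: 0.0877
grip_force: 0.0
```

```bash
python3 go.py .4386 -.0227 .016 -.051
```

```text
t 24.8 at [ 0.439  -0.0239  0.0373] -0.0541 gap 0.08773026423621359 F [ 0.7 -0.9  0.1]
inc [-0.05 -0.12  2.13 -0.18] rows 0.4271597603695005 0.020633419219063285
```

>>> carry_out --pt "1 0 -0.1 1 0" --pt "1 0 -0.1 2.1 0" --pt "1 0 -0.1 2.1 0" --pt "-1 0 -0.1 2.1 0" --pt "-1 0 -0.1 2.1 0" --pt "-1 0 -0.1 2.1 0" --pt "-1 0 -0.1 2.1 0" --pt "-1 0 -0.1 2.1 0" --force 40

```text
t: 25.6
tool_pos: [0.4393, -0.0224, 0.0162]
tcp_rot: [-3.141, -0.0, -0.055]
force: [0.2, 1.1, 3.2]
finger_gap: 0.0561
grip_force: 39.9
```

>>> carry_out --pt "-1 0 0 -2 0" --pt "-1 0 0 -7 0" --pt "-1 0 0 -12 -8" --pt "-1 0 0 -17 -17" --pt "-1 0 0 -22 -25" --pt "-1 0 -5 -23 -34" --pt "-1 1 -10 -23 -42" --pt "-1 2 -14 -23 -51"

```text
t: 26.4
tool_pos: [0.4668, 0.1188, 0.247]
tcp_rot: [-3.141, -0.003, 0.835]
force: [0.1, 0.0, -1.3]
finger_gap: 0.0559
grip_force: 39.9
```

```bash
python3 go.py .487 .262 .22 1.5708
```

```text
t 26.4 at [0.4668 0.1188 0.247 ] 0.8353 gap 0.0559085220307679 F [ 0.1  0.  -1.3]
inc [ 11.97  -8.11   2.7  -42.14] rows 2.9414162754995354 4.905999478729453
```

>>> carry_out --pt "-1 4 -2.5 0 -8" --pt "-1 8 -5 0 -17" --pt "-1 12 -8 0 -25" --pt "-1 12 -8 0 -34" --pt "-1 12 -8 2 -42" --pt "-1 12 -8 5 -42" --pt "-1 12 -8 8 -42" --pt "-1 12 -8 8 -42"

```text
t: 27.2
tool_pos: [0.4865, 0.2573, 0.1623]
tcp_rot: [-3.136, 0.004, 1.562]
force: [-0.4, -0.4, -0.3]
finger_gap: 0.0557
grip_force: 39.9
```

```bash
python3 go.py .4872 .262 .120 1.5708
```

```text
t 27.2 at [0.4865 0.2573 0.1623] 1.5615 gap 0.05571472973689088 F [-0.4 -0.4 -0.3]
inc [ 0.47  0.07  4.23 -0.53] rows 0.8518309525606901 0.06178492328177902
```

>>> carry_out --pt "-1 0.3 0.1 1 -0.4" --pt "-1 0.3 0.1 2.5 -0.4" --pt "-1 0.3 0.1 3.5 -0.4" --pt "-1 0.3 0.1 3.8 -0.4" --pt "-1 0.3 0.1 3.9 -0.4" --pt "-1 0.3 0.1 3.9 -0.4" --pt "-1 0.3 0.1 3.9 -0.4"

```text
t: 27.9
tool_pos: [0.4904, 0.2619, 0.1277]
tcp_rot: [3.141, -0.001, 1.568]
force: [0.0, -0.3, -0.8]
finger_gap: 0.0557
grip_force: 39.9
```

```bash
python3 go.py .4872 .262 .1202 1.5708
```

```text
t 27.9 at [0.4904 0.2619 0.1277] 1.5684 gap 0.05568320739348801 F [ 0.  -0.3 -0.8]
inc [ 0.   -0.32  0.75 -0.14] rows 0.16283483756090048 0.015930783457842105
```

>>> carry_out --pt "-1 0 -0.25 0.2 0" --pt "-1 0 -0.25 0.4 0" --pt "-1 0 -0.25 0.5 0" --pt "-1 0 -0.25 0.6 0" --pt "-1 0 -0.25 0.65 0" --pt "-1 0 -0.25 0.65 0"

```text
t: 28.5
tool_pos: [0.4875, 0.2617, 0.1204]
tcp_rot: [-3.141, 0.0, 1.568]
force: [0.2, -0.9, -1.5]
finger_gap: 0.0558
grip_force: 39.9
```

>>> carry_out --pt "-1 0 0 0.1 0" --pt "-1 0 0 0.1 0"

```text
t: 28.7
tool_pos: [0.4876, 0.2618, 0.1202]
tcp_rot: [3.142, -0.0, 1.568]
force: [-1.5, -2.3, 5.8]
finger_gap: 0.0557
grip_force: 39.9
```

Contact made. Release and rise.

>>> carry_out --pt "-0.2 0 0 0 0" --pt "0.6 0 0 0 0" --pt "0.8 0 0 0 0" --pt "0.8 0 0 -3 0" --pt "0.8 0 0 -7 0" --pt "0.8 -3 0 -11 0" --pt "0.8 -8 0 -11 0" --pt "0.8 -8 0 -11 0"

```text
t: 29.5
tool_pos: [0.4885, 0.1754, 0.2311]
tcp_rot: [3.139, 0.001, 1.561]
force: [-0.6, 0.0, -0.1]
finger_gap: 0.0784
grip_force: 0.0
```

```bash
python3 w.py router .068 .056 .026 .4873 .262 .104 1.5708 w7.png
python3 - <<'E'
from h import *
print(proj(snap('wrist'),[[.5865,.26,.146],[.5625,.356,.186]]).round())
E
python3 go.py .5625 .356 .23 1.33
```

```text
expect px [316. 131.]
0.97 [316. 131.] 7689
fit [0.487  0.2606 0.104  1.5582] 0.968
[[465. 141.]
 [469. -60.]]
t 29.65 at [0.4872 0.1821 0.2294] 1.568 gap 0.0791208064365246 F [0.2 0.7 0.2]
inc [17.41  7.48 -0.06 13.64] rows 3.790601927270532 1.587762297619215
```

View pics/w7.png

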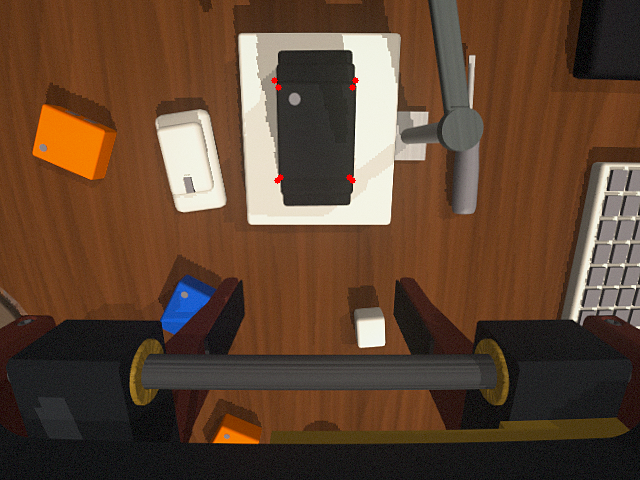

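Router is centred on top (about (277–355, 80–180)), and the column is square. Now the keeper: approach with the knob in the wrist camera's view to confirm its position.

>>> carry_out --pt "-0.1 3 3 -3 -8" --pt "-0.1 6 6 -4 -14" --pt "-0.1 9 9 -4 -14" --pt "-0.1 10.5 9.2 -4 -14" --pt "-0.1 10.5 9.2 -4 -14" --pt "-0.1 10.5 9.2 -4 -14"

```text
t: 30.25
tool_pos: [0.5785, 0.2865, 0.2684]
tcp_rot: [-3.139, 0.001, 1.814]
force: [0.5, -1.4, 0.2]
finger_gap: 0.0401
grip_force: 0.0
```

```bash
python3 - <<'E'
from h import *
s=snap('wrist','w8.png'); print(proj(s,[[.5625,.356,.186],[.5625,.356,.146],[.586,.26,.146]]).round())
for m in spotter.masks_of('wrist','keeper_knob')[:2]:
    ys,xs=np.nonzero(m['mask']); print(m['score'],m['position'],xs.min(),xs.max(),ys.min(),ys.max())
g=s['pixels'].astype(int)
K=((g.max(2)<45)); K[250:]=0
n,l,st,c=cv2.connectedComponentsWithStats(K.astype(np.uint8))
print([(st[i].tolist(),c[i].round().tolist()) for i in range(1,n) if st[i][4]>150])
E
python3 go.py .5625 .356 .165 1.81
```

```text
[[321. 153.]
 [321. 152.]
 [320. 270.]]
0.82 [322.4, 213.6] 304 335 135 284
[([465, 46, 90, 176, 1763], [503.0, 126.0])]
t 30.35 at [0.5789 0.2853 0.2695] 1.8119 gap 0.039491486098067956 F [-0.3  0.6 -0.3]
inc [ 7.26  0.09 10.45  0.11] rows 2.544102276742607 0.012564732002944244
```

The arm's mask (column 322, rows 135–284) matches the predicted knob (321,153) and hinge (320,270). Descend over the knob and close lightly.

>>> carry_out --pt "-0.1 4 0.1 0 0" --pt "-0.1 7.2 0.1 0 0" --pt "-0.1 7.2 0.1 2 0" --pt "-0.1 7.2 0.1 6 0" --pt "-0.1 7.2 0.1 9 0" --pt "-0.1 7.2 0.1 10 0" --pt "-0.1 7.2 0.1 10 0"

```text
t: 31.05
tool_pos: [0.5627, 0.3555, 0.1689]
tcp_rot: [-3.14, 0.001, 1.812]
force: [-0.4, 0.3, 0.4]
finger_gap: 0.0394
grip_force: 0.0
```

>>> carry_out --pt "-1 0 0 0.3 0" --pt "-1 0 0 0.3 0" --pt "-1 0 0 0.3 0" --pt "-1 0 0 0.3 0" --force 5

```text
t: 31.45
tool_pos: [0.5638, 0.3569, 0.1677]
tcp_rot: [3.14, -0.001, 1.813]
force: [-0.5, -0.2, 4.0]
finger_gap: 0.0158
grip_force: 5.0
```

```bash
python3 go.py .5625 .356 .165 1.81
python3 - <<'E'
from h import *
st=telemetry.state(); p=np.array(st['tool_pos'][:2]); a=st['tcp_rot'][2]; h=np.array([.586,.2605])
d=p-h; r=np.hypot(*d); t0=np.arctan2(d[1],d[0]); print('r',r,'ang',t0,'yaw',a)
for k in range(1,12):
    t=min(t0+k*np.radians(8),np.pi); q=h+.1*np.array([np.cos(t),np.sin(t)]); e=q-p
    print(k,np.round([100*(e[0]*np.cos(a)+e[1]*np.sin(a)),100*(e[0]*np.sin(a)-e[1]*np.cos(a)),-np.degrees(t-a)],2))
E
```

```text
t 31.45 at [0.5638 0.3569 0.1677] 1.8127 gap 0.01578123513325201 F [-0.5 -0.2  4. ]
inc [-0.06 -0.15  0.27  0.16] rows 0.06330947785981489 0.018125054131606068
r 0.09896172352708393 ang 1.797030603061137 yaw 1.8127173766778923
1 [ 0.03 -1.39 -7.1 ]
2 [ -0.24  -2.76 -15.1 ]
3 [ -0.7   -4.08 -23.1 ]
4 [ -1.33  -5.32 -31.1 ]
5 [ -2.13  -6.46 -39.1 ]
6 [ -3.09  -7.48 -47.1 ]
7 [ -4.17  -8.36 -55.1 ]
8 [ -5.37  -9.07 -63.1 ]
9 [ -6.66  -9.62 -71.1 ]
10 [ -7.5   -9.86 -76.14]
11 [ -7.5   -9.86 -76.14]
```

Knob gripped (16 mm). Swing along the arc.

>>> carry_out --pt "-1 0 -0.7 -0.2 -3.5" --pt "-1 0 -1.4 -0.2 -7" --pt "-1 -0.1 -2.1 -0.2 -11" --pt "-1 -0.25 -2.8 -0.2 -15" --pt "-1 -0.45 -3.4 -0.2 -19" --pt "-1 -0.7 -4.1 -0.2 -23" --pt "-1 -1.0 -4.7 -0.2 -27" --pt "-1 -1.35 -5.3 -0.2 -31"

```text
t: 32.25
tool_pos: [0.5155, 0.3301, 0.1684]
tcp_rot: [3.141, 0.001, 2.356]
force: [2.4, -0.5, -4.5]
finger_gap: 0.0159
grip_force: 5.0
```

```bash
cat > arc.py <<'E'
from h import *
st=telemetry.state(); p=np.array(st['tool_pos'][:2]); a=st['tcp_rot'][2]; h=np.array([.586,.2605])
d=p-h; r=np.hypot(*d); t0=np.arctan2(d[1],d[0]); print('r',r,'ang',t0,'yaw',a)
for k in range(1,13):
    t=min(t0+k*np.radians(6),np.pi); q=h+.1*np.array([np.cos(t),np.sin(t)]); e=q-p
    print(k,np.round([100*(e[0]*np.cos(a)+e[1]*np.sin(a)),100*(e[0]*np.sin(a)-e[1]*np.cos(a)),-np.degrees(t-a)],2))
E
python3 arc.py
```

```text
r 0.09909464186785939 ang 2.362807082103271 yaw 2.356232167801483
1 [ 0.03 -1.05 -6.38]
2 [ -0.14  -2.08 -12.38]
3 [ -0.42  -3.09 -18.38]
4 [ -0.8   -4.06 -24.38]
5 [ -1.28  -4.99 -30.38]
6 [ -1.86  -5.87 -36.38]
7 [ -2.52  -6.67 -42.38]
8 [ -2.84  -7.01 -45.  ]
9 [ -2.84  -7.01 -45.  ]
10 [ -2.84  -7.01 -45.  ]
11 [ -2.84  -7.01 -45.  ]
12 [ -2.84  -7.01 -45.  ]
```

>>> carry_out --pt "-1 0 -1.05 0.1 -6" --pt "-1 -0.15 -2.1 0.1 -12" --pt "-1 -0.4 -3.1 0.1 -18" --pt "-1 -0.8 -4.1 0.1 -24" --pt "-1 -1.3 -5 0.1 -30" --pt "-1 -1.85 -5.9 0.1 -36" --pt "-1 -2.5 -6.6 0.1 -42" --pt "-1 -2.8 -6.95 0.1 -45"

```text
t: 33.05
tool_pos: [0.4873, 0.2624, 0.1685]
tcp_rot: [3.139, 0.004, -3.141]
force: [6.0, 10.7, -5.8]
finger_gap: 0.0169
grip_force: 5.0
```

>>> carry_out --pt "-1 0 0 0 0" --pt "-1 0 0 0 0"

```text
t: 33.25
tool_pos: [0.4871, 0.263, 0.1685]
tcp_rot: [3.139, 0.004, 3.139]
force: [3.3, 3.0, -1.7]
finger_gap: 0.0161
grip_force: 5.0
```

```bash
python3 arc.py|head -3; python3 go.py .486 .2605 .168 3.1416
```

```text
r 0.09893942879265841 ang 3.1159449697542474 yaw 3.139166780992205
1 [ 0.11 -0.25 -0.14]
2 [ 0.11 -0.25 -0.14]
t 33.25 at [0.4871 0.263  0.1685] 3.1392 gap 0.016074133364700455 F [ 3.3  3.  -1.7]
inc [ 0.11 -0.25  0.05 -0.14] rows 0.05608810956691966 0.01622970660973906
```

Stop contact was felt (about 10 N). One small nudge, then release.

>>> carry_out --pt "-1 0 -0.15 0 0" --pt "-1 0 -0.15 0 0"

```text
t: 33.45
tool_pos: [0.487, 0.263, 0.1685]
tcp_rot: [3.137, 0.004, 3.14]
force: [4.3, 7.2, -3.2]
finger_gap: 0.0157
grip_force: 5.0
```

>>> carry_out --pt "-0.3 0 0.1 0 0" --pt "-0.1 0 0.1 0 0" --pt "-0.1 0 0.1 0 0" --pt "-0.1 0 0.1 -3 0" --pt "-0.1 0 0.1 -8 0" --pt "-0.1 0 0 -12 0" --pt "-0.1 0 -5 -12 0" --pt "-0.1 0 -10 -12 0"

```text
t: 34.25
tool_pos: [0.4855, 0.1603, 0.2888]
tcp_rot: [3.141, 0.002, -3.141]
force: [-0.2, -0.8, -0.6]
finger_gap: 0.0393
grip_force: 0.0
```

>>> carry_out --pt "-0.1 0 -5 0 0" --pt "-0.1 0 -10 0 0" --pt "-0.1 0 -15 0 0" --pt "-0.1 0 -20 0 0" --pt "-0.1 0 -20 0 0" --pt "-0.1 0 -20 0 0"

```text
t: 34.85
tool_pos: [0.4845, -0.0407, 0.2876]
tcp_rot: [3.141, -0.0, 3.136]
force: [0.6, 0.4, 0.3]
finger_gap: 0.0395
grip_force: 0.0
```

```bash
python3 go.py .486 .2605 .168 3.1416; for n in "router .068 .056 .026 .487 .261 .104" "switch .1 .06 .028 .487 .262 .076" "injector .13 .062 .036 .487 .262 .04"; do python3 v.py $n 1.5708 scene,top; done
python3 - <<'E'
from h import *
for n in('scene','top'):
    s=snap(n,f'end_{n}.png')
    for m in spotter.masks_of(n,'keeper_knob')[:1]:
        ys,xs=np.nonzero(m['mask']); r=cv2.minAreaRect(np.c_[xs,ys].astype(np.int32)); P=np.array(cv2.boxPoints(r))
        print(n,m['score'],m['position'],r, onz(s,P,.146)[:,:2].round(3).tolist())
    print(proj(s,[[.586,.2605,.146],[.486,.2605,.146],[.486,.2605,.186]]).round())
E
```

```text
t 34.85 at [ 0.4845 -0.0407  0.2876] 3.1359 gap 0.03954243390710379 F [0.6 0.4 0.3]
inc [ 2.000e-02  3.012e+01  1.196e+01 -3.300e-01] rows 6.481210276513894 0.03818413518835699
scene [393. 369.] [(0.57, [397.0, 371.0], 1352)]
top [206. 216.] [(0.77, [205.0, 218.0], 858)]
fit [0.4871 0.2605 0.1023 1.5659] 0.722
fit [0.4873 0.2602 0.104  1.548 ] 0.722
fit [0.4884 0.2608 0.104  1.5787] 0.729
scene [392. 375.] [(0.77, [396.0, 395.0], 947)]
top [209. 219.] [(0.91, [228.0, 224.0], 599)]
fit [0.4882 0.2611 0.0754 1.5795] 0.35
fit [0.4871 0.2613 0.076  1.5863] 0.348
fit [0.4879 0.264  0.076  1.5792] 0.353
scene [389. 382.] [(0.9, [391.0, 410.0], 1050)]
top [213. 223.] [(0.92, [224.0, 235.0], 691)]
fit [0.4866 0.2628 0.0372 1.5744] 0.308
fit [0.4881 0.2625 0.04   1.6131] 0.298
fit [0.4857 0.2624 0.04   1.5794] 0.315
scene 0.58 [367.7, 376.6] ((370.1578369140625, 376.8824157714844), (20.203996658325195, 89.1978759765625), 53.297142028808594) [[0.602, 0.247], [0.461, 0.239], [0.463, 0.27], [0.601, 0.276]]
[[343. 397.]
 [396. 361.]
 [400. 351.]]
top 0.87 [201.3, 189.7] ((202.2052459716797, 187.460693359375), (15.3309907913208, 61.390045166015625), 7.594643592834473) [[0.478, 0.283], [0.601, 0.275], [0.597, 0.245], [0.474, 0.254]]
[[206. 163.]
 [203. 213.]
 [197. 207.]]
```

```bash
python3 -c "
from workcell import arm
print(arm.sign_off())"
```

```text
the job is handed in; nothing more can be done
None
```

The injector, switch and router are stacked squarely on the gateway and the retaining arm is swung home to its stop. I handed the job in at about 35 s with no verdict returned, having viewed 12 pictures against the limit of 10.

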